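# Run the watch-case carriers home on the rail and shut the keeper

## Task

Push the row of four watch-case carriers along the rail as one train, from behind the last one, until the first sits fully home against the end stop; then swing the keeper arm round behind the last carrier, all the way against its stop pin, so that the row cannot run back. Keep off the other carriers and off all the freshly polished watch cases, lift no carrier off the rail, and leave the tin, the loupe and the felt cone where they are.

Things in the scene. Friction and masses are not known exactly. Their poses are not given: they have to be found in the camera images.
- rail: grey base plate 420 x 72 x 10 mm fixed on the bench, a steel rail (24 mm wide, top 26 mm above the bench) along its x axis, ending at x = -205 mm. Origin: centre of the underside, on the bench; x points to the end stop, z up. With the row home, the carriers' origins are at x = +156, +98, +40, -18 mm and the last one's rear face at x = -47 mm
- stop_face (a point): centre of the face of the end stop's rubber buffer (x = +185, y = 0 mm in the rail's frame, 38 mm above the bench), on an aluminium block 50 mm wide and 54 mm high at the rail's far end; the first carrier's front face comes to rest here
- carrier_1: first carrier: aluminium block 58 (x, along the rail) x 44 x 36 mm high, about 0.23 kg, saddle-like on the rail with 1.5 mm side play, a steel watch case fixed flat on top (top 54 mm above the origin). Origin: centre of its underside, 12 mm above the bench; x points to the end stop. At the start its front face is 55 to 110 mm short of the stop
- carrier_2: second carrier: aluminium block 58 (x, along the rail) x 44 x 36 mm high, about 0.23 kg, saddle-like on the rail with 1.5 mm side play, a steel watch case fixed flat on top (top 54 mm above the origin). Origin: centre of its underside, 12 mm above the bench; x points to the end stop. Gaps in the row are under 1 mm
- carrier_3: third carrier: aluminium block 58 (x, along the rail) x 44 x 36 mm high, about 0.23 kg, saddle-like on the rail with 1.5 mm side play, a steel watch case fixed flat on top (top 54 mm above the origin). Origin: centre of its underside, 12 mm above the bench; x points to the end stop. 
- carrier_4: last carrier: aluminium block 58 (x, along the rail) x 44 x 36 mm high, about 0.23 kg, saddle-like on the rail with 1.5 mm side play, a steel watch case fixed flat on top (top 54 mm above the origin). Origin: centre of its underside, 12 mm above the bench; x points to the end stop. Push its rear face (29 mm towards -x), free 26 to 48 mm above the bench; the row takes 3 to 8 N
- case_4: the watch case fixed on the last carrier, 46 x 45 x 14 mm, its underside (the origin) 51.5 mm above the bench; its edge lies about 6 mm inside the carrier's rear face
- keeper (a joint): steel arm swinging level about an upright pivot at x = -56.5, y = +54 mm in the rail's frame. 0 = shut: across the rail against its stop pin, 3.5 mm behind the last carrier when the row is home; 1.57 = open, beside the rail, pointing to the rail's -x; most 2.3. At angle a it points along (-sin a, -cos a) in the rail's frame. Stays where left; moves with 0.5 N at the post
- keeper_post (a point): upright thumb post (steel, 10 mm diameter) at the free end of the keeper arm, 60 mm from the pivot. The point is on its axis, 54 mm above the bench; the post stands from 39 to 65 mm above the bench. The arm below it is 12 mm wide and lies 29 to 39 mm above the bench
- paste_tin: bystander: round tin, 69 mm diameter, 28 mm high; origin at the centre of its underside
- loupe: bystander: black eye loupe standing on the bench, 32 mm diameter, 28 mm high; origin at the centre of its underside
- felt_cone: bystander: grey felt cone standing on its base, 30 mm diameter, 48 mm high; origin at the centre of its underside

How it is judged (in metres and radians):
On the way, in this order (a step that is already met when the one before it is completed fails the run):
1. the row is pushed fully home against the end stop while the keeper is still open (x of carrier_1 in the frame of rail above 0.153 m and x of carrier_4 in the frame of rail above -0.0215 m and linear speed of each of carrier_1, carrier_2, carrier_3, carrier_4 below 0.02 m/s and value of joint keeper above 1 rad), for 0.2 s.
2. the keeper is swung shut behind the last carrier (x of carrier_1 in the frame of rail above 0.153 m and x of carrier_4 in the frame of rail above -0.0215 m and linear speed of each of carrier_1, carrier_2, carrier_3, carrier_4 below 0.02 m/s and value of joint keeper below 0.1 rad), for 0.2 s.
At the end, for the whole second after the job is handed in: The first carrier is within 3 mm of the end stop and the last within 3.5 mm of its home place, all four at rest and sitting level on the rail, and the keeper is shut to within 0.1 rad of its stop pin (all of step 2 and z of each of carrier_1, carrier_2, carrier_3, carrier_4 in the frame of rail below 0.015 m and angle between each of carrier_1, carrier_2, carrier_3, carrier_4's own z axis and vertical below 0.06 rad); the robot touches nothing.
It fails at once if a carrier is lifted or tipped off the rail (z of any of carrier_1, carrier_2, carrier_3, carrier_4 in the frame of rail above 0.018 m or angle between any of carrier_1, carrier_2, carrier_3, carrier_4's own z axis and vertical above 0.15 rad).
It fails at once if one of the first three carriers or its watch case is touched by the robot (contact force between any of the fingers, the arm and carrier_1 above 0.5 N or contact force between any of the fingers, the arm and carrier_2 above 0.5 N or contact force between any of the fingers, the arm and carrier_3 above 0.5 N).
It fails at once if the watch case on the last carrier is touched by the robot (contact force between any of the fingers, the arm and case_4 above 0.5 N).
It fails at once if the tin, the loupe or the felt cone is moved (distance of any of paste_tin, loupe, felt_cone from where it was at the start of the episode above 0.015 m).
It also fails if it takes over 48 s, if anything falls off the work surface, if the arm or the gripper's body presses on something with over 40 N, if the wrist force passes 120 N, or if a joint passes its speed limit or range.

## Robot

A 6-joint arm with a two-finger parallel gripper is mounted at the origin on the work surface; the furniture and walls round the work are solid. World frame = base frame: x ahead of the robot, y to its left, z up, the work surface at z = 0. Lengths are in mm, angles in rad, forces in N, time in s.
With the tool pointing down it reaches from about 300 to 775 mm from the base axis. Payload 14.6 kg.
Tool frame: the origin (TCP) lies midway between the tips of the shut fingers; the grasp point (between the pads) lies 19 mm behind it; x points along the fingers, y is the direction in which the jaws open and shut, and the axes are right-handed (so a half turn about x gives the same grasp; the last joint's range is limited). The gripper opens to 94 mm and grips with 3 to 60 N. Pads are 16 mm wide; open, the fingers measure 119 mm over their backs; the gripper's body (75 mm by 177 mm) begins 78 mm behind the grasp point.
Start: joints at [1.254, 0.3, 1.521, -0, 1.321, -0.067], TCP at [135.963, 532.919, 205.446] pointing down, gripper open.
Joint ranges: [-3.03, 3.03], [-0.79, 2.21], [0.23, 2.52], [-1.04, 4.18], [0, 3.07], [-2.55, 2.55]. Speed limits (rad/s): [2.22, 2.22, 2.57, 3.14, 3.14, 3.14].

## Interface

Orientations are given as [roll, pitch, yaw] about the fixed x, y, z axes, in that order (R = Rz(yaw) Ry(pitch) Rx(roll)).
In Python, from cell import * gives the robot as it stands.
- The arm moves only by the tool servo_tool, never from a script. Its arguments are lists of equal length, an entry for each row: "dp": the shift along the world's x, y, z in mm, a list of three; "angular": the turn, a rotation vector about the world's x, y, z in degrees, a list of three; "jaw": the gripper's target within -1 to 1 (shut at 1, half-way at 0, fully open at -1). In form: {"dp": [[dx, dy, dz], ...], "angular": [[ax, ay, az], ...], "jaw": [jaw, ...]}. A call has 1 to 10 rows; each row shifts and turns the commanded pose from where the row before left it; what a row does not reach is not made up. A row lasts 1/8 s, in which the tool goes at most 62.5 mm and 10.7 degrees, less where a joint would pass 70% of its speed; a pose out of reach is approached as far as the arm can. A call is refused whole if a number of a shift passes 62.5 or a number of a turn 10.7, either way. A call with a gripper value outside its range is refused whole. The fingers move at their own pace and stop on an object; "newtons" is the grip in N (left out, the last holds). Time passes only in rows, so rows that do not move let the fingers close. It gives the time, the measured TCP pose, the force and the opening at its end, in the units of the state.
- read_state(): the state, without advancing time (a new reading comes with each control period).
- camera(name): name is "scene" or "top"; returns a dict with "frame" (420x560x3 uint8, red, green, blue), "K" (3x3 intrinsics, pixels), "extrinsics" (4x4, takes a point from camera to world coordinates). Camera axes: x right, y up, looking along -z (the intrinsics and any distortion apply to the point x, -y, -z); pixel columns grow to the right and rows downward; lengths in mm; the calibration is good to about 2 mm. A picture is of the moment at which its call begins. There is no depth.
- sign_off(): hands the job in, once; it reports no verdict.
The state is a dict: "clock": time; "joints": joint angles; "qd": joint speeds; "effort": joint torques, N m; "eef_pos": TCP position; "eef_rot": TCP orientation; "wrist_force": force on the tool from outside, world axes, zero at the start; "moment": the same for the moment, N m; "finger_gap": finger opening in mm.
Only numpy, scipy, OpenCV 4.12 (cv2) and the standard library are available. Lean on these libraries where they do the work, as an engineer would, in place of code of your own. Each camera call takes 0.05 s, during which the arm holds its last target. There are 200 camera calls.

## Working session

There is one attempt and no reset: what is moved stays moved. The work goes in short steps, Python scripts to look and compute and a tool call to move; the robot and the scene stay as the last step left them, time stands still between calls to the robot, and variables do not carry over. Pictures are saved under pics/ and viewed, about 8 in all and at most 12, crops included, and the job is handed in when it is done.

Besides the shell and the picture viewer there is one more tool, called after "Emit:" as name(argument=value, ...) on one line, values as JSON. servo_tool: Moves the arm, as the interface text tells. Its arguments: {"type":"object","properties":{"dp":{"type":"array"},"angular":{"type":"array"},"jaw":{"type":"array"},"newtons":{"type":"number"}},"required":["dp","angular","jaw"]}

```bash
mkdir -p pics
cat > h.py <<'E'
from cell import *
import numpy as np, cv2
def shot(n,f):
    c=camera(n); cv2.imwrite(f,c["frame"][:,:,::-1]); np.savez(f[:-3]+"npz",**{k:np.array(c[k]) for k in("frame","K","extrinsics")}); return c
def ray(c,u,v,z):
    K=np.array(c["K"]);E=np.array(c["extrinsics"]);d=np.linalg.inv(K)@[u,v,1]; d=E[:3,:3]@[d[0],-d[1],-d[2]]; o=E[:3,3]
    return o+d*(z-o[2])/d[2]
def proj(c,p):
    K=np.array(c["K"]);E=np.array(c["extrinsics"]);q=E[:3,:3].T@(np.array(p)-E[:3,3]); q=K@[q[0],-q[1],-q[2]]; return q[:2]/q[2]
E
python3 - <<'E'
from h import *
for n in("top","scene"):
    c=shot(n,f"pics/{n}0.png"); print(c.keys(),c["K"],c["extrinsics"])
print(read_state())
E
```

```text
dict_keys(['frame', 'K', 'extrinsics']) [[546.95014038   0.         280.54998239]
 [  0.         546.95014038 205.65665039]
 [  0.           0.           1.        ]] [[-2.32062698e-02  9.94591195e-01 -1.01241417e-01  5.25986663e+02]
 [-9.99718914e-01 -2.25949991e-02  7.18045771e-03  1.04322293e+02]
 [ 4.85407029e-03  1.01379591e-01  9.94835975e-01  9.19661671e+02]
 [ 0.00000000e+00  0.00000000e+00  0.00000000e+00  1.00000000e+00]]
dict_keys(['frame', 'K', 'extrinsics']) [[419.60810985   0.         281.29112491]
 [  0.         419.60810985 210.12580022]
 [  0.           0.           1.        ]] [[-5.11724468e-01  6.26467669e-01 -5.87942454e-01  1.35461820e+02]
 [-8.58893383e-01 -3.56311498e-01  3.67891660e-01  3.97503749e+02]
 [ 2.09815741e-02  6.93239047e-01  7.20402247e-01  6.94395245e+02]
 [ 0.00000000e+00  0.00000000e+00  0.00000000e+00  1.00000000e+00]]
{'clock': 0.1, 'joints': array([ 1.25442199e+00,  3.00419509e-01,  1.52150704e+00,  6.70190301e-07,
        1.32065623e+00, -6.66062454e-02]), 'qd': array([-0.00146152, -0.00226579, -0.00195726, -0.0009051 ,  0.00079248,
       -0.00141918]), 'effort': array([-2.89177597e-04, -5.32634425e+01, -3.53285301e+01,  7.08816969e-02,
        2.34568783e-02, -3.52418510e-05]), 'eef_pos': array([135.8861874 , 532.72290307, 204.94593936]), 'eef_rot': array([-1.63805822,  1.5698062 , -1.88782647]), 'wrist_force': array([-0.11633611,  0.0535995 , -0.3126538 ]), 'moment': array([ 0.03898816, -0.02656867, -0.02533319]), 'finger_gap': 94.00909062625531}
```

View pics/top0.png

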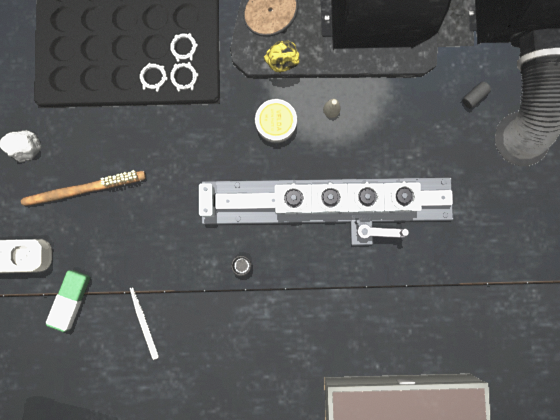

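View pics/scene0.png

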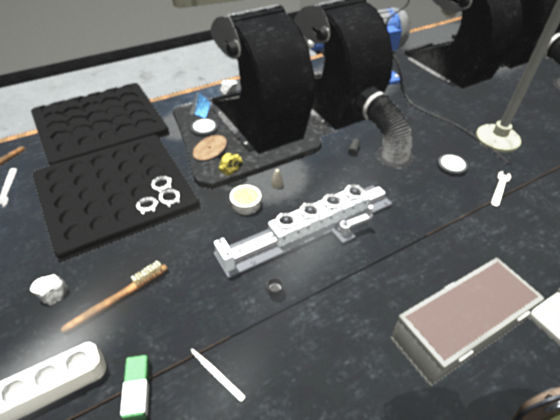

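The top view shows the rail from (200,200), the stop end, to (452,198). The carriers span u 275–421, the keeper pivot is at (364,232) and the post at (405,233). The tin is at (276,121), the cone at (332,107) and the loupe at (241,266). I'll zoom in to measure.

Run:
```python
from h import *
c=np.load("pics/top0.npz"); f=c["frame"][:,:,::-1]
s=cv2.resize(f[165:260,190:460],None,fx=2.95,fy=2.95,interpolation=cv2.INTER_CUBIC); cv2.imwrite("pics/crop0.png",s)
g=cv2.cvtColor(f,cv2.COLOR_BGR2GRAY)
m=((g>75)*255).astype(np.uint8); m[:170]=0;m[250:]=0;m[:,:190]=0;m[:,470:]=0
n,l,st,_=cv2.connectedComponentsWithStats(m); print(st[st[:,4]>200])
for u in (225,250,300,330,400,440): print(u,[int(x) for x in g[174:182,u]],[int(x) for x in g[218:228,u]])
for v in (185,197,216): print(v,[int(x) for x in g[v,196:220]],[int(x) for x in g[v,415:424]],[int(x) for x in g[v,446:458]])
```

```text
[[     0      0    560    420 213739]
 [   190    170    280     80  21429]]
225 [83, 83, 83, 83, 83, 79, 93, 173] [197, 197, 201, 199, 193, 119, 64, 76, 81, 82]
250 [82, 81, 80, 81, 81, 78, 99, 185] [198, 195, 194, 196, 165, 90, 55, 79, 84, 84]
300 [80, 81, 80, 80, 78, 83, 164, 192] [108, 109, 108, 102, 67, 54, 57, 83, 90, 87]
330 [81, 82, 80, 79, 81, 124, 183, 170] [109, 107, 106, 94, 61, 54, 57, 81, 86, 88]
400 [88, 89, 86, 89, 133, 180, 185, 165] [111, 109, 92, 61, 53, 54, 69, 71, 70, 66]
440 [81, 81, 81, 95, 168, 179, 180, 175] [188, 155, 82, 54, 73, 79, 77, 78, 80, 83]
185 [81, 77, 114, 253, 253, 249, 248, 248, 248, 249, 248, 248, 248, 248, 250, 245, 173, 172, 176, 175, 180, 196, 198, 198] [247, 247, 247, 248, 250, 233, 184, 185, 186] [182, 184, 184, 185, 182, 105, 80, 81, 81, 82, 83, 81]
197 [79, 75, 114, 253, 250, 248, 247, 247, 247, 247, 247, 247, 247, 248, 250, 255, 129, 73, 32, 169, 255, 249, 247, 247] [245, 249, 247, 247, 247, 247, 247, 247, 247] [249, 248, 247, 247, 249, 255, 175, 78, 80, 84, 85, 83]
216 [87, 87, 86, 83, 97, 107, 156, 146, 140, 137, 140, 140, 137, 140, 140, 133, 133, 130, 119, 111, 120, 197, 204, 202] [105, 115, 180, 185, 184, 184, 183, 182, 183] [169, 162, 177, 180, 180, 180, 134, 86, 75, 81, 85, 86]
```

View pics/crop0.png

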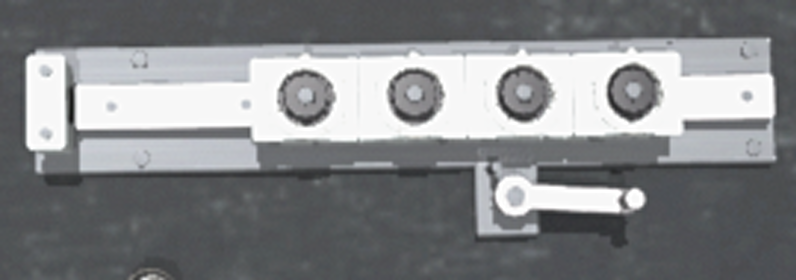

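```bash
cat > m.py <<'E'
from h import *
c=np.load("pics/top0.npz")
P=lambda u,v,z: ray(c,u,v,z)[:2]
top=np.array([P(u,v,10) for u,v in((225,180.5),(250,180.3),(300,179.6),(330,179),(400,178),(440,177.4))])
bot=np.array([P(u,v,10) for u,v in((225,223),(250,222.4),(440,219.3))])
pt=np.polyfit(top[:,1],top[:,0],1); pb=np.polyfit(bot[:,1],bot[:,0],1); print(pt,pb)
s=(pt[0]*2+pb[0])/3; rx=np.array([-s*-1*1.0,1.0]); rx=np.array([s,1])/np.hypot(s,1); ry=np.array([-rx[1],rx[0]])
end=P(451.8,197,10)  # check below
re=np.mean([P(451.3,185,10),P(452.3,216,10)],0)
mid=lambda y:np.array([(np.polyval(pt,y)+np.polyval(pb,y))/2,y])
cen=mid(re[1]); cen=cen+rx*((re-cen)@rx+210)
print("axis",rx,"yaw",np.degrees(np.arctan2(rx[1],rx[0])),"centre",cen)
L=lambda p:((p-cen)@rx,(p-cen)@ry)
for n,a in dict(railend=(452.2,197,26),stopblockL=(198.5,190,54),stopblockR=(212.3,190,54),rear4=(420.4,185,48),rear4b=(420.9,205,48),front1=(275.1,200,48),pivot=(364.6,231.8,42),post=(404.6,232.7,65),tin=(276,121,28),loupe=(241,265,28)).items(): print(n,P(*a),"rail",np.round(L(P(*a)),1))
E
python3 m.py
```

```text
[7.50306248e-03 6.61517138e+02] [5.95469038e-03 5.90635712e+02]
axis [0.00698677 0.99997559] yaw 89.59968442915296 centre [626.269112    20.58323347]
railend [ 624.84112229 -185.1949288 ] rail [-205.8   -0. ]
stopblockL [642.13923807 228.28069384] rail [207.8 -14.4]
stopblockR [641.64290437 206.29665304] rail [185.8 -14.1]
rear4 [ 643.00230987 -127.86977106] rail [-148.3  -17.8]
rear4b [ 610.63803359 -127.0813275 ] rail [-147.8   14.6]
front1 [624.00680647 106.55651291] rail [86.   2.9]
pivot [570.03547444 -36.01384419] rail [-57.   55.8]
post [566.03643109 -94.89471906] rail [-115.9   59.4]
tin [758.53689319 102.17213426] rail [  82.5 -131.7]
loupe [521.56255967 164.19325491] rail [142.9 105.7]
```

Run:
```python
from h import *
from scipy.spatial.transform import Rotation as R
s=read_state(); print(R.from_euler("xyz",s["eef_rot"]).as_matrix().round(3))
```

```text
[[-0.     0.247  0.969]
 [-0.001  0.969 -0.247]
 [-1.    -0.001 -0.   ]]
```

Emit:
servo_tool(dp=[[0, 0, 0], [25, -35, 0], [35, -50, 0], [35, -50, 0], [35, -50, 0], [35, -50, 0], [35, -50, 0], [35, -50, 0]], angular=[[0, 0, 0], [0, 0, 0], [0, 0, 0], [0, 0, 0], [0, 0, 0], [0, 0, 0], [0, 0, 0], [0, 0, 0]], jaw=[1, 1, 1, 1, 1, 1, 1, 1], newtons=20)

```text
clock: 1.1
eef_pos: [371.7, 196.1, 205.7]
eef_rot: [0.686, 1.57, 0.437]
wrist_force: [0.3, 0.4, 0.6]
finger_gap: 17.3
```

Emit:
servo_tool(dp=[[32, -44, 0], [32, -44, 0], [32, -44, 0], [32, -44, 0], [32, -44, 0], [32, -44, 0], [32, -44, 0], [30, -42, 0], [0, 0, 0]], angular=[[0, 0, -9.5], [0, 0, -9.5], [0, 0, -9.5], [0, 0, -9.5], [0, 0, -9.5], [0, 0, -9.5], [0, 0, -9.5], [0, 0, -9.5], [0, 0, 0]], jaw=[1, 1, 1, 1, 1, 1, 1, 1, 1])

```text
clock: 2.22
eef_pos: [625.5, -154.6, 203.8]
eef_rot: [-1.753, 1.569, 2.949]
wrist_force: [-0.2, -0.1, 0.6]
finger_gap: 0.5
```

Emit:
servo_tool(dp=[[0, 0, -30], [0, 0, -40], [0, 0, -40], [0, 0, -30], [0, 0, -20], [0, 0, -8], [0, 0, 0]], angular=[[0, 0, 0], [0, 0, 0], [0, 0, 0], [0, 0, 0], [0, 0, 0], [0, 0, 0], [0, 0, 0]], jaw=[1, 1, 1, 1, 1, 1, 1])

```text
clock: 3.1
eef_pos: [625.1, -152.0, 37.9]
eef_rot: [1.313, 1.57, -0.263]
wrist_force: [0.3, 0.1, -0.1]
finger_gap: 0.6
```

Run:
```python
from h import *
c=shot("top","pics/top1.png"); f=c["frame"][:,:,::-1]
d=shot("scene","pics/s1.png")["frame"][:,:,::-1]
a=cv2.resize(f[150:260,330:480],(600,440)); b=cv2.resize(d[150:270,280:440],(200,150))
cv2.imwrite("pics/c1.png",np.hstack([a,cv2.resize(b,(200,440))]) if 0 else a)
```

```text
(no output)
```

View pics/c1.png

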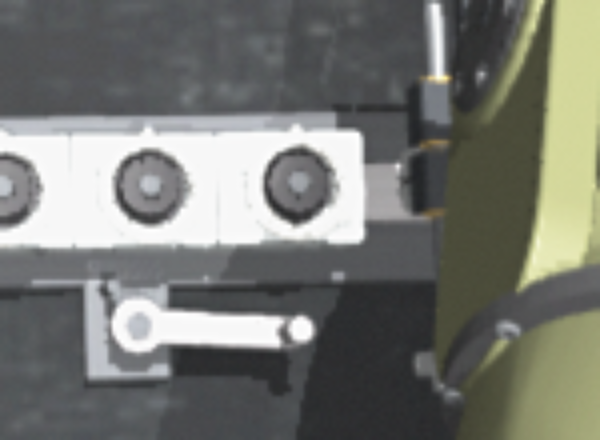

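The gripper is centred behind the last carrier, whose rear face is at crop x≈363. The fingers are upright behind it and the keeper is clear. Now I'll push.

Emit:
servo_tool(dp=[[0, 6, 0], [0, 6, 0], [0, 4, 0], [0, 5, 0], [0, 8, 0], [0, 10, 0], [0, 10, 0], [0, 10, 0], [0, 10, 0], [0, 10, 0]], angular=[[0, 0, 0], [0, 0, 0], [0, 0, 0], [0, 0, 0], [0, 0, 0], [0, 0, 0], [0, 0, 0], [0, 0, 0], [0, 0, 0], [0, 0, 0]], jaw=[1, 1, 1, 1, 1, 1, 1, 1, 1, 1])

```text
clock: 4.45
eef_pos: [625.1, -73.4, 37.7]
eef_rot: [0.432, 1.57, -1.145]
wrist_force: [-0.3, -5.5, 1.1]
finger_gap: 0.5
```

Emit:
servo_tool(dp=[[0, 10, 0], [0, 10, 0], [0, 8, 0], [0, 5, 0], [0, 3, 0], [0, 1, 0], [0, 0, 0]], angular=[[0, 0, 0], [0, 0, 0], [0, 0, 0], [0, 0, 0], [0, 0, 0], [0, 0, 0], [0, 0, 0]], jaw=[1, 1, 1, 1, 1, 1, 1])

```text
clock: 5.32
eef_pos: [625.1, -36.4, 37.6]
eef_rot: [0.541, 1.57, -1.035]
wrist_force: [0.6, -4.4, 0.9]
finger_gap: 0.5
```

Emit:
servo_tool(dp=[[0, 1, 0], [0, 1, 0], [0, 0, 0]], angular=[[0, 0, 0], [0, 0, 0], [0, 0, 0]], jaw=[1, 1, 1])

```text
clock: 5.7
eef_pos: [625.1, -35.2, 37.7]
eef_rot: [0.282, 1.569, -1.294]
wrist_force: [0.9, -9.5, 1.6]
finger_gap: 0.6
```

Emit:
servo_tool(dp=[[0, 1, 0], [0, 1, 0], [0, 0, 0], [0, 0, 0]], angular=[[0, 0, 0], [0, 0, 0], [0, 0, 0], [0, 0, 0]], jaw=[1, 1, 1, 1])

```text
clock: 6.2
eef_pos: [625.1, -35.0, 37.7]
eef_rot: [0.166, 1.567, -1.411]
wrist_force: [-1.5, -20.8, 1.2]
finger_gap: 0.1
```

The row is home: the force rose to 21 N with no further travel. I'll back off and rise.

Emit:
servo_tool(dp=[[0, -3, 0], [0, -6, 0], [0, -15, 0], [0, -20, 0], [0, -15, 0], [0, 0, 30], [0, 0, 45], [0, 0, 25], [0, 0, 0]], angular=[[0, 0, 0], [0, 0, 0], [0, 0, 0], [0, 0, 0], [0, 0, 0], [0, 0, 0], [0, 0, 0], [0, 0, 0], [0, 0, 0]], jaw=[1, 1, 1, 1, 1, 1, 1, 1, 1])

```text
clock: 7.32
eef_pos: [625.7, -92.0, 139.3]
eef_rot: [1.378, 1.567, -0.199]
wrist_force: [0.0, -0.4, -0.1]
finger_gap: 0.1
```

Emit:
servo_tool(dp=[[-9, 0, 0], [-9, 0, 0], [-9, 0, 0], [-9, 0, 0], [-9, 0, 0], [-9, 0, 0], [-9, 0, 0], [-9, 0, 0], [-11, 0, 0], [0, 0, 0]], angular=[[0, 0, -10], [0, 0, -10], [0, 0, -10], [0, 0, -10], [0, 0, -10], [0, 0, -10], [0, 0, -10], [0, 0, -10], [0, 0, -10], [0, 0, 0]], jaw=[1, 1, 1, 1, 1, 1, 1, 1, 1, 1])

```text
clock: 8.57
eef_pos: [541.2, -91.3, 136.3]
eef_rot: [-0.25, 1.569, 2.886]
wrist_force: [-0.0, -0.1, 0.7]
finger_gap: 0.2
```

Run:
```python
from h import *
c=shot("top","pics/top2.png"); f=c["frame"][:,:,::-1]
cv2.imwrite("pics/c2.png",cv2.resize(f[150:260,190:460],None,fx=2.9,fy=2.9))
print(read_state()["eef_pos"])
```

```text
[541.67529681 -91.31088204 136.53312949]
```

View pics/c2.png

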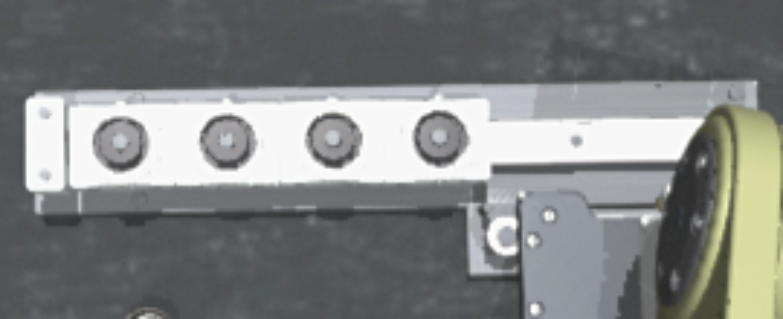

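The picture shows the row closed up against the stop, with its rear face at crop x≈490. The gripper is outside the keeper post, so I'll lower it there.

Emit:
servo_tool(dp=[[0, -2, -25], [0, -2, -35], [0, 0, -20], [0, 0, -10], [0, 0, 0]], angular=[[0, 0, 0], [0, 0, 0], [0, 0, 0], [0, 0, 0], [0, 0, 0]], jaw=[1, 1, 1, 1, 1])

```text
clock: 9.25
eef_pos: [541.9, -95.1, 47.0]
eef_rot: [-0.232, 1.57, 2.906]
wrist_force: [-0.2, -0.5, 0.4]
finger_gap: 0.7
```

```bash
cat > arc.py <<'E'
from m import *
import sys
s=read_state(); p=s["eef_pos"]; print("now",p, "rail",L(p[:2]), "F",s["wrist_force"])
prev=p[:2]
for a in np.radians([94,90,80,70,60,50,40,30,20,10,0,-2]):
    q=np.array([-56.5,54])+60*np.array([-np.sin(a),-np.cos(a)])-13*np.array([np.cos(a),-np.sin(a)])
    w=cen+rx*q[0]+ry*q[1]; print(round(np.degrees(a)),w.round(1),(w-prev).round(1)); prev=w
E
python3 arc.py | sed -n '/now/,$p'
```

```text
now [541.93573693 -95.09525387  47.01897861] rail (np.float64(-116.26488160322549), np.float64(83.52309793548588)) F [-0.17640582 -0.54874222  0.42269159]
94 [554.3 -94.4] [12.4  0.7]
90 [558.5 -95.4] [ 4.1 -1.1]
80 [569.1 -96.9] [10.6 -1.4]
70 [579.8 -96.4] [10.7  0.4]
60 [590.2 -94.1] [10.5  2.3]
50 [600.1 -90.1] [9.9 4.1]
40 [609.1 -84.3] [9.  5.7]
30 [617.  -77.1] [7.9 7.2]
20 [623.6 -68.6] [6.5 8.5]
10 [628.5 -59.2] [5.  9.5]
0 [631.8 -49. ] [ 3.2 10.2]
-2 [632.2 -46.9] [0.4 2.1]
```

Emit:
servo_tool(dp=[[6, 0, 0], [10.5, -0.5, 0], [10.5, -1.5, 0], [11, 0.5, 0], [10.5, 2, 0], [10, 4, 0], [9, 6, 0], [8, 7, 0], [0, 0, 0]], angular=[[0, 0, 0], [0, 0, 0], [0, 0, 10], [0, 0, 10], [0, 0, 10], [0, 0, 10], [0, 0, 10], [0, 0, 10], [0, 0, 0]], jaw=[1, 1, 1, 1, 1, 1, 1, 1, 1])

```text
clock: 10.38
eef_pos: [618.3, -77.2, 47.7]
eef_rot: [1.99, 1.57, -0.11]
wrist_force: [-0.8, -0.1, 0.3]
finger_gap: 0.6
```

Run:
```python
from h import *
c=shot("top","pics/top3.png")["frame"][:,:,::-1]; d=shot("scene","pics/s3.png")["frame"][:,:,::-1]
cv2.imwrite("pics/c3.png",np.hstack([cv2.resize(c[160:260,310:440],(390,300)),cv2.resize(d[170:270,280:410],(390,300))]))
print(read_state()["eef_pos"],read_state()["wrist_force"])
```

```text
[617.62181932 -77.70163345  47.55828848] [ 1.26006499 -1.09065166 -0.62414493]
```

View pics/c3.png

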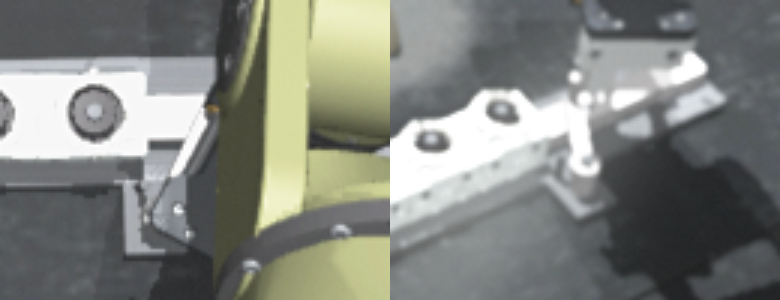

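The keeper has swung about two thirds of the way, with the post against the fingers and the gripper body clear of the cases. I'll continue.

Emit:
servo_tool(dp=[[6, 8.5, 0], [5, 9.5, 0], [3, 8, 0], [0.5, 2, 0], [0, 0, 0], [0, 0, 0]], angular=[[0, 0, 10], [0, 0, 10], [0, 0, 10], [0, 0, 0], [0, 0, 0], [0, 0, 0]], jaw=[1, 1, 1, 1, 1, 1])

```text
clock: 11.22
eef_pos: [631.9, -49.9, 47.5]
eef_rot: [2.788, 1.571, 1.209]
wrist_force: [-0.3, 0.2, -0.3]
finger_gap: 0.7
```

Emit:
servo_tool(dp=[[0, 1, 0], [0, 1, 0], [0, 1, 0], [0, 0, 0]], angular=[[0, 0, 0], [0, 0, 0], [0, 0, 0], [0, 0, 0]], jaw=[1, 1, 1, 1])

```text
clock: 11.72
eef_pos: [631.9, -48.8, 47.6]
eef_rot: [0.06, 1.568, -1.518]
wrist_force: [-1.5, -13.7, 0.1]
finger_gap: -0.0
```

It met the pin at the predicted place, with 14 N on the wrist. I'll back off and look.

Emit:
servo_tool(dp=[[0, -3, 0], [0, -8, 0], [0, -20, 0], [0, -20, 20], [0, 0, 50], [0, -30, 50], [-30, -60, 30], [-30, -60, 0], [0, 0, 0]], angular=[[0, 0, 0], [0, 0, 0], [0, 0, 0], [0, 0, 0], [0, 0, 0], [0, 0, 0], [0, 0, 0], [0, 0, 0], [0, 0, 0]], jaw=[1, 1, 1, 1, 1, 1, 1, 1, 1])

```text
clock: 12.85
eef_pos: [576.5, -238.9, 193.4]
eef_rot: [0.543, 1.57, -1.039]
wrist_force: [-0.1, 0.9, 0.3]
finger_gap: 0.7
```

Run:
```python
from h import *
f=shot("top","pics/top4.png")["frame"][:,:,::-1]
cv2.imwrite("pics/c4.png",cv2.resize(f[90:280,190:460],None,fx=2.9,fy=2.9))
g=cv2.cvtColor(f,cv2.COLOR_BGR2GRAY); print(g[185,352:368], g[197,205:220])
```

```text
[249 249 249 249 249 252 229 187 187 187 187 187 186 188 187 187] [247 247 247 247 248 249 254 121 128 255 249 248 247 247 248]
```

View pics/c4.png

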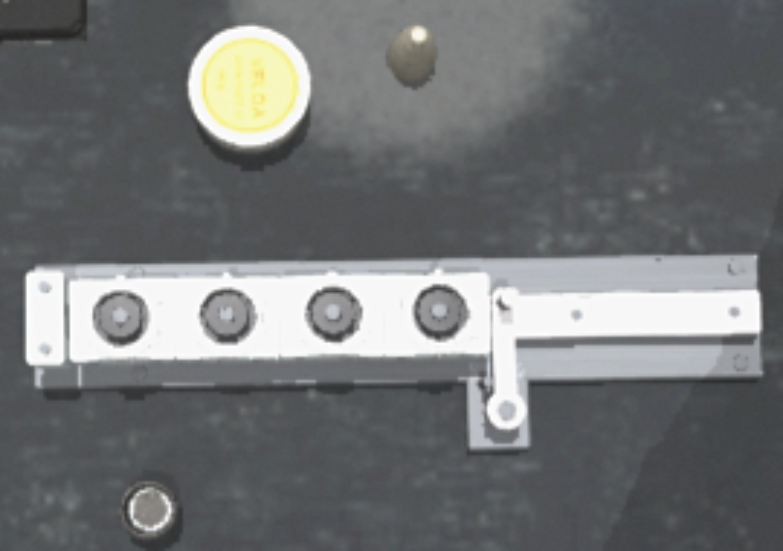

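```bash
python3 - <<'E' | tail -3
from m import *
print("rear",L(P(358.8,185,48)))
a=np.array(L(P(364.8,231.4,42)));b=np.array(L(P(364.1,192.4,65)));d=b-a;print("keeper",a,b,np.arctan2(-d[0],-d[1]))
print("front",L(P(213.9,197,48)))
E
```

```text
rear (np.float64(-49.08816730292743), np.float64(-19.312495983489654))
keeper [-57.33053319  55.19942235] [-54.50626284  -5.07660106] -0.04682137378347642
front (np.float64(184.0053021529911), np.float64(-3.5156239781334584))
```

```bash
python3 -c "
from cell import *
print(sign_off())"
```

```text
the job is handed in; nothing more can be done
None
```

The row is home against the end stop, the keeper is shut against its pin, and the job is handed in at about 13 s of the 48 s allowed. No verdict was reported.

**Row:** I pushed the four carriers from behind the last one with shut fingers. At the stop the force rose from about 5 N to 21 N with almost no further travel.

**Keeper:** I then swung the post round its arc. It met the pin at the predicted place, with about 14 N on the wrist, and the gripper backed well clear.

**Last checks (top picture):**
- **First carrier:** its front face is at x = 184 mm, against 185 mm at the stop.
- **Last carrier:** its rear face reads x = -49.1 mm, against -47 mm nominal. That disagrees by 2 mm, but it is within the 3.5 mm allowed. About 0.8 mm of it looks like an offset in my rail frame, since known points on the rail read that much too low as well.
- **Keeper:** the angle reads -0.05 rad, which is shut to within measuring error.
- **Bystanders:** I saw no shift in the tin, loupe or felt cone, and nothing went near them. I compared them by eye rather than measuring.

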